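# Register a fruit carton against the flip stop

### The job

Flip the stop on the lane's fence fully down into the lane. Then slide the open fruit carton along the lane, lying flat along the fence, and press it gently but firmly (about 10 N, always less than 16 N) against the stop's rubber for about a second, so that it ends square, touching both fence and stop. Never push the carton with 25 N or more anywhere, and leave everything else where it is.

Things in the scene. Friction and masses are not known exactly. Their poses are not given: they have to be found in the camera images.
- lane: fixed steel lane on the bench with a straight aluminium fence along its far side. Origin at bench level under the fence's inner face (the face that looks to the robot); own x points from the lane into the fence, own y along the fence towards the stop, z up. Bed: top 10 mm above the origin, from x -190 to +20 mm, y -260 to +380 mm. Fence: x 0 to 14 mm, top 46 mm above the origin. The hinge bracket stands behind the fence, x 14 to 40 mm, y 100 to 170 mm, top 67 mm
- flag (a joint): angle of the flip stop about its hinge, rad: 0 is fully down in the lane (hard end stop), about 1.57 upright, at most 1.95 (leaning back over the fence). It starts raised. The hinge is stiff (about 0.15 N m of friction): the stop stays at any angle where it is left, so it has to be pushed all the way down. The axis is parallel to the fence, so pushing a carton against the stop does not lift it
- flag_hinge (a point): point on the stop's hinge axis, fixed at lane x 26, y 135, z 56 mm; the axis is the lane's y. The point's frame turns with the stop and equals the lane's when the stop is down. In it the aluminium stop is an arm along -x, 106 mm long; its blade is 80 mm long (x -106 to -26), y -11 to +3, z -38 to +8 mm, and a flat thumb tab (x -106 to -46, y -11 to +27, z 7 to 12 mm) lies on the blade's upper edge
- flag_tab (a point): point on the outer (upper, when down) surface of the thumb tab, at x -80, y 8, z 12 mm from the hinge in the stop's own frame; its own z is normal to the tab (up when down, away from the robot when the stop is upright)
- blade_face (a point): centre of the blade's face towards the carton (lane x -40, y 124, z 38 mm when down). A rigid black rubber plate, 66 x 34 mm, on two adjusting screws stands in front of it. How far it is screwed out differs each time and is not reported: with the stop down its striking face is at lane y 94 to 118 mm, to be found by touch; the screws do not yield
- plunger (a joint): small spring plunger (8 mm across) in the middle of the rubber plate, in m: 0 is out, standing 4 mm proud of the rubber; 0.004 is flush, when the carton lies against the rubber. Its spring is weak (0.5 N) and does not push the carton back
- carton_center (a point): centre of the open white carton with green bands that holds two citrons: 100 (own x) x 150 (own y) x 55 mm (z), this point is half-way up, 27.5 mm above its underside. The fruit rise 12 mm above its rim. 0.3 to 0.7 kg, sliding drag 1 to 5 N, free to slide on the bed. Its long side starts roughly along the fence and its centre 65 to 100 mm out from the fence's inner face. Fully home its centre is at lane x -50 mm and y 19 to 43 mm, depending on the rubber plate
- packed: bystander, to be left alone: closed carton, finished work, 104 x 154 x 67 mm, same family as the open one, standing on the lane beyond the stop; origin under its centre
- citron: bystander, to be left alone: citron fruit standing in a white foam cup, 72 mm across, 91 mm tall, behind the fence; origin under its centre
- brush: bystander, to be left alone: hand brush lying behind the fence; origin under its centre
- spray: bystander, to be left alone: white spray bottle, 60 mm across, 150 mm tall; origin under its centre
- tape: bystander, to be left alone: cardboard tape core, 96 mm across, 45 mm tall; origin under its centre
- foambox: bystander, to be left alone: small two-pocket cardboard tray, 160 x 110 x 60 mm; origin under its centre
- mug: bystander, to be left alone: white mug, 80 mm across, 90 mm tall; origin under its centre
- driver: bystander, to be left alone: screwdriver lying on the bench; origin under its centre
There are look-alikes about, which are no part of the job. What is shaped like the part that bears carton_center but pink or purple is not meant.

How it is judged:
On the way, in this order (a step that is already met when the one before it is completed fails the run):
1. the stop is flipped fully down while the carton is still away from it (value of joint flag below 0.05 rad and y of carton_center in the frame of lane below 0.005 m), for 0.2 s.
2. the carton, flat along the fence, is pressed against the rubber with 7 N or more for 0.5 s (value of joint plunger above 0.0022 m and value of joint flag below 0.05 rad and y of carton_center in the frame of lane between 0.015 and 0.0455 m and x of carton_center in the frame of lane between -0.0535 and -0.047 m and angle between the x axis of carton_center and the x axis of lane, either way round below 0.035 rad and contact force between carton and flag above 7 N), for 0.5 s.
At the end, for the whole second after the job is handed in: the stop is down (within 0.05 rad of its end stop), the carton stands flat and at rest on the bed, its leading face against the rubber (plunger pushed in more than 2.2 of its 4 mm, so within 1.8 mm), its side within 3.5 mm of the fence and parallel to it within 0.035 rad (2 degrees) (value of joint plunger above 0.0022 m and value of joint flag below 0.05 rad and y of carton_center in the frame of lane between 0.015 and 0.0455 m and x of carton_center in the frame of lane between -0.0535 and -0.047 m and angle between the x axis of carton_center and the x axis of lane, either way round below 0.035 rad and linear speed of carton below 0.01 m/s and angle between carton_center's own z axis and vertical below 0.05 rad); the robot touches nothing.
It fails at once if the carton is pushed by the robot with 25 N or more (contact force between any of the arm, the fingers and carton above 25 N).
It fails at once if the carton is pressed on the stop with 16 N or more (contact force between carton and flag above 16 N).
It fails at once if a bystander is moved more than 15 mm (distance of any of packed, citron, brush, spray, tape, foambox, mug, driver from where it was at the start of the episode above 0.015 m).
It also fails if it takes over 72 s, if anything falls off the work surface, if the arm or the gripper's body presses on something with over 40 N, if the wrist force passes 120 N, or if a joint passes its speed limit or range.

### The arm

A 7-joint arm with a two-finger parallel gripper is mounted at the origin on the work surface. World frame = base frame: x ahead of the robot, y to its left, z up, the work surface at z = 0. Lengths are in m, angles in rad, forces in N, time in s.
With the tool pointing down it reaches from about 0.4 to 0.9 m from the base axis. Payload 5.5 kg.
Tool frame: the origin (TCP) lies on the mounting face of the last link; the fingertips stand 178 mm ahead of it and the grasp point (between the pads) lies 159 mm ahead of it; y points along the fingers, x is the direction in which the jaws open and shut, and the axes are right-handed (so a half turn about y gives the same grasp; the last joint's range is limited). The gripper opens to 92 mm and grips with 3 to 60 N. Pads are 19 mm wide; open, the fingers measure 130 mm over their backs; the gripper's body (75 mm by 190 mm) begins 47 mm behind the grasp point.
Start: joints at [0.263, 0.501, -0.427, 1.55, 0.221, 1.138, -0.21], TCP at [0.65, 0, 0.405] pointing down, gripper open.
Joint ranges: [-2.88, 2.88], [-0.31, 2.03], [-1.54, 1.56], [0.2, 2.42], [-1.41, 4.55], [0.19, 2.02], [-2.57, 2.57]. Speed limits (rad/s): [2.57, 2.57, 3.14, 3.14, 3.14, 3.14, 3.14].

### API

Orientations are given as a rotation vector (axis times angle).
In Python, from bench import robot gives the robot as it stands.
- The arm moves only by the tool apply_moves, never from a script. Its argument "deltas" is one flat list of numbers, 5 for each row, row after row: the finger opening in m, from 0 to 0.0918, then the shift along the tool's x, y, z in m, then the turn about the tool's y in rad. In form: [grip, x, y, z, turn, grip, x, y, z, turn, ...]. A call has 1 to 5 rows; each row is the pose to reach, as a shift and turn from the pose commanded when the call began, along the tool's axes at that moment; what a row does not reach only later rows make up. A row lasts 1/8 s, in which the tool goes at most 62.5 mm and 10.7 degrees, less where a joint would pass 70% of its speed; a pose out of reach is approached as far as the arm can. A call with a gripper value outside its range is refused whole. The fingers move at their own pace and stop on an object; "squeeze" is the grip in N (left out, the last holds). Time passes only in rows, so rows that repeat a pose let the fingers close. It gives the time, the measured TCP pose, the force and the opening at its end, in the units of the state.
- robot.get_state(): the state, without advancing time (a new reading comes with each control period).
- robot.capture(name): name is "scene" or "side" or "wrist"; returns a dict with "color" (480x640x3 uint8, red, green, blue), "fx", "fy", "cx", "cy" (pixels), "position" and "orientation" of the camera in the world. Camera axes: x right, y down, z forward; pixel columns grow to the right and rows downward; lengths in m; the calibration is good to about 2 mm. A picture is of the moment at which its call begins. There is no depth.
- robot.sign_off(): hands the job in, once; it reports no verdict.
The state is a dict: "time_s": time; "joints": joint angles; "joint_vel": joint speeds; "joint_efforts": joint torques, N m; "eef_pos": TCP position; "ee_rot": TCP orientation; "contact_force": force on the tool from outside, world axes, zero at the start; "torque": the same for the moment, N m; "gripper_width": finger opening in m.
Only numpy, scipy, OpenCV 4.12 (cv2) and the standard library are available. Lean on these libraries where they do the work, as an engineer would, in place of code of your own. Each camera call takes 0.05 s, during which the arm holds its last target. There are 200 camera calls.

## Working session

There is one attempt and no reset: what is moved stays moved. The work goes in short steps, Python scripts to look and compute and a tool call to move; the robot and the scene stay as the last step left them, time stands still between calls to the robot, and variables do not carry over. Pictures are saved under pics/ and viewed, about 8 in all and at most 12, crops included, and the job is handed in when it is done.

Besides the shell and the picture viewer there is one more tool, called after "Request:" as name(argument=value, ...) on one line, values as JSON. apply_moves: Moves the arm, as the interface text tells. Its arguments: {"type":"object","properties":{"deltas":{"type":"array"},"squeeze":{"type":"number"}},"required":["deltas"]}

```bash
mkdir -p pics; ls
cat > h.py <<'E'
import numpy as np, cv2, pickle
from scipy.spatial.transform import Rotation as R
from bench import robot
def snap(n,f):
    c=robot.capture(n); cv2.imwrite(f'pics/{f}.png',c['color'][:,:,::-1]); pickle.dump(c,open(f'{f}.pkl','wb')); return c
def load(f): return pickle.load(open(f'{f}.pkl','rb'))
def rot(c):
    o=np.array(c['orientation'],float); return o if o.shape==(3,3) else R.from_rotvec(o).as_matrix()
def ray(c,u,v):
    d=rot(c)@np.array([(u-c['cx'])/c['fx'],(v-c['cy'])/c['fy'],1.]); return np.array(c['position']),d
def onz(c,u,v,z):
    p,d=ray(c,u,v); return p+d*(z-p[2])/d[2]
def proj(c,X):
    q=rot(c).T@(np.array(X,float)-c['position']); return np.array([c['cx']+c['fx']*q[0]/q[2],c['cy']+c['fy']*q[1]/q[2]])
E
python3 - <<'E'
from h import *
for n in ['scene','side','wrist']:
    c=snap(n,n+'0'); print(n,c['fx'],c['cx'],c['cy'],c['position'],c['orientation'])
s=robot.get_state(); print(s)
E
```

```text
pics
scene 462.10886183089406 323.0146799638282 242.95429700052773 [1.37362226 0.51540696 0.77785988] [-1.29096354 -2.09840119  1.06753034]
side 436.8697962846145 317.8725010358895 241.466530355229 [ 0.50465371 -0.74340563  0.88720918] [-2.35669349  0.09481638 -0.01057753]
wrist 388.1743297439465 320.41824138663003 236.15224968751392 [0.65029766 0.08407878 0.38529903] [ 2.82494097e+00 -7.41017431e-04 -3.88857709e-03]
{'time_s': 0.15, 'joints': array([ 0.2632001 ,  0.50165677, -0.42686375,  1.55115365,  0.22078866,
        1.13828196, -0.2102351 ]), 'joint_vel': array([-0.00043194, -0.00126053, -0.00168671, -0.00122809,  0.00212053,
       -0.00152762,  0.00084907]), 'joint_efforts': array([-7.47210433e-03, -5.67105460e+01, -5.82536548e+00, -2.79454994e+01,
       -6.86119194e-02,  2.65310478e-02,  1.03786256e-04]), 'eef_pos': array([ 6.49750393e-01, -2.24733808e-05,  4.03927682e-01]), 'ee_rot': array([-1.57069845e+00,  1.04463903e-03,  1.23239141e-03]), 'contact_force': array([ 0.38267669, -0.68433761, -0.36526792]), 'torque': array([-0.03862568, -0.02208044,  0.01161976]), 'gripper_width': 0.09204014564877776}
```

View pics/scene0.png

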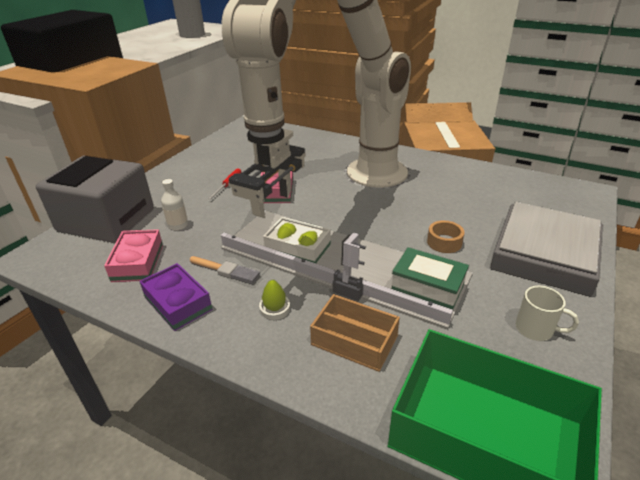

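View pics/side0.png

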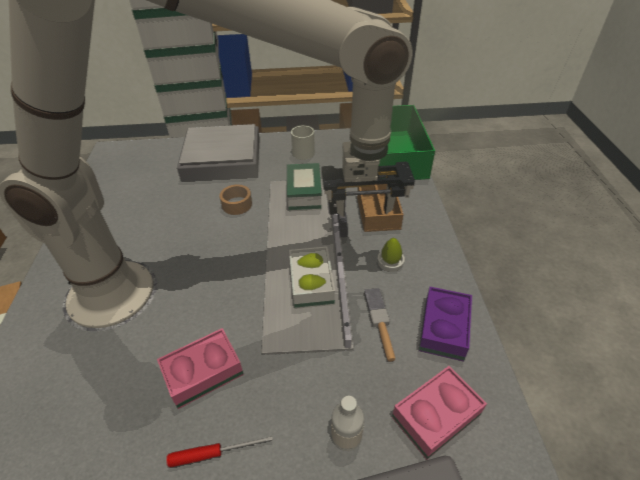

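View pics/wrist0.png

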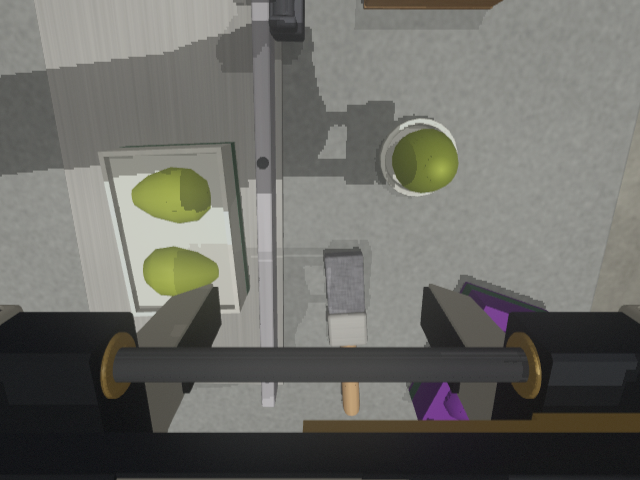

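The scene and side views agree. The lane runs along world +y and the bracket is at scene (348,285). The stop is upright at scene (350,255), with the green-lidded packed carton beyond it. Candidates for the carton are:
- white with two citrons: scene (297,237), side (312,277), wrist (175,230)
- pink: scene (135,252), side (200,365) and side (440,408)
- purple: scene (175,293)
- packed: scene (430,275)

I choose the open white carton with citrons. Next I'll measure the fence and carton.

Run:
```python
from h import *
c=load('wrist0'); g=cv2.cvtColor(c['color'],cv2.COLOR_RGB2GRAY).astype(float)
for v in [20,60,100,200,250,300,335,395]:
    r=g[v-1:v+2].mean(0); print(v,[int(x) for x in r[244:290]])
for (u,v) in [(253,5),(257,200),(262,403),(271,5),(273,403)]: print('fence46',u,v,onz(c,u,v,.046))
for (u,v) in [(100,152),(235,143),(246,311),(137,313)]: print('rim65',u,v,onz(c,u,v,.065))
print('bracket67',onz(c,271,40,.067),onz(c,304,40,.067))
im=cv2.resize(c['color'][120:330,80:300],None,fx=2.7,fy=2.7,interpolation=cv2.INTER_CUBIC)
s=load('scene0'); im2=cv2.resize(s['color'][200:330,210:480],None,fx=2.9,fy=2.9,interpolation=cv2.INTER_CUBIC)
cv2.imwrite('pics/w_crop.png',im[:,:,::-1]); cv2.imwrite('pics/s_crop.png',im2[:,:,::-1])
```

```text
20 [149, 150, 148, 145, 146, 147, 146, 128, 122, 132, 136, 136, 136, 136, 136, 135, 135, 136, 136, 135, 135, 134, 130, 127, 100, 58, 61, 61, 62, 61, 62, 61, 60, 65, 65, 66, 70, 71, 71, 71, 80, 90, 90, 89, 90, 90]
60 [94, 92, 91, 92, 91, 90, 91, 91, 88, 113, 118, 121, 122, 122, 122, 122, 122, 121, 121, 120, 120, 120, 119, 119, 111, 101, 81, 81, 82, 82, 86, 107, 107, 106, 104, 104, 105, 90, 73, 76, 77, 77, 76, 77, 78, 78]
100 [111, 113, 114, 113, 113, 113, 112, 110, 111, 101, 113, 119, 123, 123, 124, 123, 123, 123, 122, 121, 121, 120, 120, 120, 116, 111, 87, 83, 82, 83, 85, 105, 111, 110, 110, 109, 110, 102, 76, 91, 91, 91, 91, 91, 93, 94]
200 [169, 168, 165, 167, 171, 171, 170, 169, 168, 169, 171, 169, 137, 165, 182, 181, 181, 181, 182, 182, 183, 182, 182, 182, 182, 181, 168, 142, 93, 93, 91, 99, 153, 170, 168, 170, 169, 165, 114, 117, 142, 140, 139, 140, 143, 144]
250 [71, 85, 128, 151, 152, 150, 155, 153, 153, 150, 148, 152, 149, 134, 165, 176, 176, 176, 175, 174, 176, 178, 179, 180, 180, 179, 177, 161, 111, 94, 93, 93, 111, 150, 149, 149, 149, 150, 132, 105, 131, 131, 130, 129, 130
[... 540 characters left out ...]
4, 142, 142, 140, 120, 149, 162, 161, 162, 163, 163, 163, 162, 164, 165, 165, 151, 104, 93, 120, 140, 140, 141, 142, 144, 144, 142, 140, 141, 140, 140, 138, 138]
fence46 253 5 [0.59757711 0.16019064 0.046     ]
fence46 257 200 [0.59271107 0.00687587 0.046     ]
fence46 262 403 [ 0.58655963 -0.21516012  0.046     ]
fence46 271 5 [0.61144031 0.16016952 0.046     ]
fence46 273 403 [ 0.59834666 -0.21514415  0.046     ]
rim65 100 152 [0.47047414 0.05103839 0.065     ]
rim65 235 143 [0.58063801 0.05808697 0.065     ]
rim65 246 311 [ 0.58028111 -0.0939141   0.065     ]
rim65 137 313 [ 0.47874485 -0.09605443  0.065     ]
bracket67 [0.61291886 0.13263994 0.067     ] [0.63735892 0.13260727 0.067     ]
```

View pics/w_crop.png

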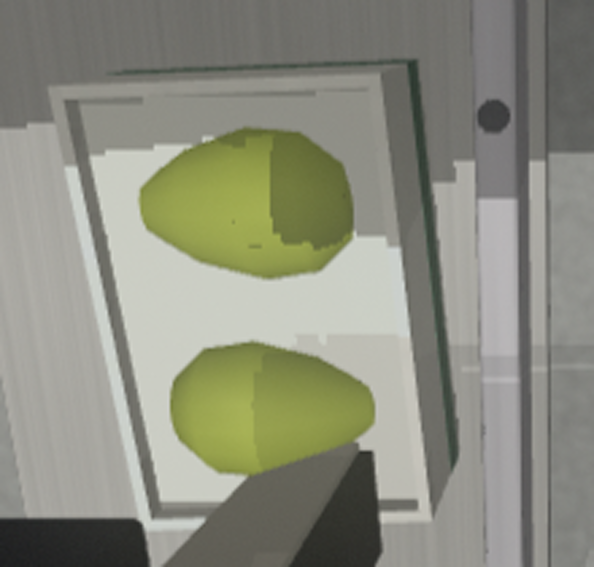

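View pics/s_crop.png

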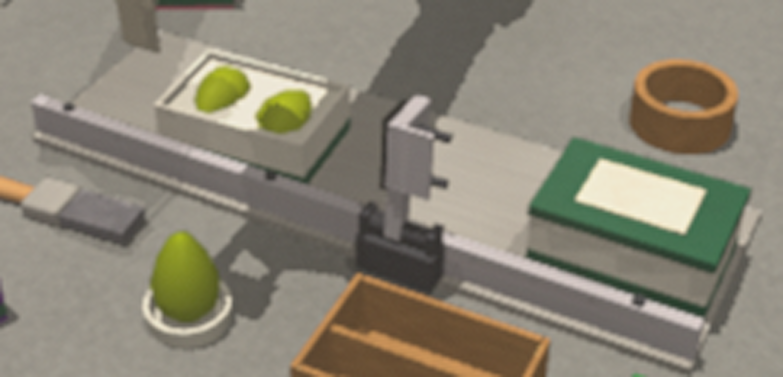

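The crops confirm the open white carton with citrons, about 0.2 rad yawed at wrist rim corners (98,153), (221,148), (240,313) and (134,316). The stop is roughly upright at scene crop (415,150), with the rubber on its carton side. Next I check the lane model.

```bash
cat >> h.py <<'E'
A=-0.028; O=np.array([.5932,.043,0.])
def L2W(x,y,z): ca,sa=np.cos(A),np.sin(A); return O+np.array([ca*x-sa*y, sa*x+ca*y, z])
def W2L(p): d=np.array(p,float)-O; ca,sa=np.cos(A),np.sin(A); return np.array([ca*d[0]+sa*d[1],-sa*d[0]+ca*d[1],d[2]])
E
python3 - <<'E'
from h import *
s=load('scene0'); w=load('wrist0'); d=load('side0')
for n,X in dict(endR=(0,.38,.046),endRo=(.014,.38,.046),endL=(0,-.26,.046),endLo=(.014,-.26,.046),brTopNear=(.04,.1,.067),brTopFar=(.04,.17,.067)).items():
    W=L2W(*X); print(n,W.round(4),'scene',proj(s,W).round(1),'side',proj(d,W).round(1),'wrist',proj(w,W).round(1))
for th in (1.3,1.57,1.8,1.95):
    f=lambda x,y,z: L2W(.026+x*np.cos(th)+z*np.sin(th),.135+y,.056-x*np.sin(th)+z*np.cos(th))
    print(th,[proj(s,f(*q)).round(1) for q in ((-.106,-.011,.012),(-.106,.027,.012),(-.046,.027,.012))])
P=[onz(w,u,v,.065) for u,v in [(98.5,152.6),(220.7,147.8),(240.4,312.6),(134.4,315.5)]]
print(np.round(P,4)); c=np.mean(P,0); print('c',c,W2L(c)*1e3)
for a,b in((0,1),(1,2),(2,3),(3,0)): e=P[b]-P[a]; print(np.linalg.norm(e).round(4),np.arctan2(e[1],e[0]).round(3))
print('start target', L2W(.119,.143,.125))
E
```

```text
endR [0.6038 0.4229 0.046 ] scene [452.3 310.4] side [327.9 168.7] wrist [ 238.3 -528.5]
endRo [0.6178 0.4225 0.046 ] scene [450.4 314.5] side [332.2 168.5] wrist [ 263.4 -527.5]
endL [ 0.5859 -0.2169  0.046 ] scene [222.8 232.6] side [345.2 338.8] wrist [261.5 404.3]
endLo [ 0.5999 -0.2173  0.046 ] scene [219.5 235.3] side [351.5 338.5] wrist [274.5 404.6]
brTopNear [0.636  0.1418 0.067 ] scene [331.4 275. ] side [348.3 221.5] wrist [301.9  26. ]
brTopFar [0.6379 0.2118 0.067 ] scene [358.3 284.3] side [346.1 205.1] wrist [303.2 -89.6]
1.3 [array([346.9, 238.6]), array([362.1, 243.3]), array([358.3, 267.4])]
1.57 [array([341. , 245.2]), array([356.6, 250. ]), array([355.9, 271.1])]
1.8 [array([336.1, 253. ]), array([351.7, 258. ]), array([353.9, 275. ])]
1.95 [array([332.9, 259. ]), array([348.6, 264.2]), array([352.7, 277.8])]
[[ 0.4692  0.0506  0.065 ]
 [ 0.5688  0.0543  0.065 ]
 [ 0.575  -0.0956  0.065 ]
 [ 0.4759 -0.0987  0.065 ]]
c [ 0.52221993 -0.02234857  0.065     ] [-69.12272471 -67.3101413   65.        ]
0.0997 0.038
0.15 -1.53
0.0991 -3.11
0.1494 1.616
start target [0.71615683 0.18261238 0.125     ]
```

Request:
apply_moves(deltas=[0.0,0.006,0,0.05,0.028,0.0,0.013,0,0.1,0.028,0.0,0.02,0,0.15,0.028,0.0,0.026,0,0.184,0.028,0.0,0.026,0.04,0.184,0.028], squeeze=10)

```text
time_s: 0.78
eef_pos: [0.6764, 0.19, 0.3678]
ee_rot: [-1.565, 0.012, -0.022]
contact_force: [1.8, -0.4, 0.2]
gripper_width: 0.0465
```

Request:
apply_moves(deltas=[0.0,0,0.04,0,0,0.0,0,0.059,0,0,0.0,0,0.059,0,0])

```text
time_s: 1.15
eef_pos: [0.6755, 0.1836, 0.3041]
ee_rot: [-1.572, 0.025, -0.02]
contact_force: [0.6, 0.2, -0.4]
gripper_width: 0.0163
```

Run:
```python
from h import *
s=robot.get_state(); print(s['time_s'],W2L(s['eef_pos']),s['ee_rot'],s['contact_force'],s['gripper_width'])
c=snap('scene','s1'); im=np.vstack([c['color'][190:330,220:480]]); 
d=snap('side','d1'); im2=d['color'][120:260,220:480]
cv2.imwrite('pics/c1.png',cv2.resize(np.vstack([im,im2]),None,fx=2.1,fy=2.1,interpolation=cv2.INTER_CUBIC)[:,:,::-1])
```

```text
1.15 [0.07836016 0.1428655  0.3040757 ] [-1.57152647  0.0246368  -0.01964548] [ 0.61419588  0.2018032  -0.35083653] 0.01630713115933605
```

View pics/c1.png

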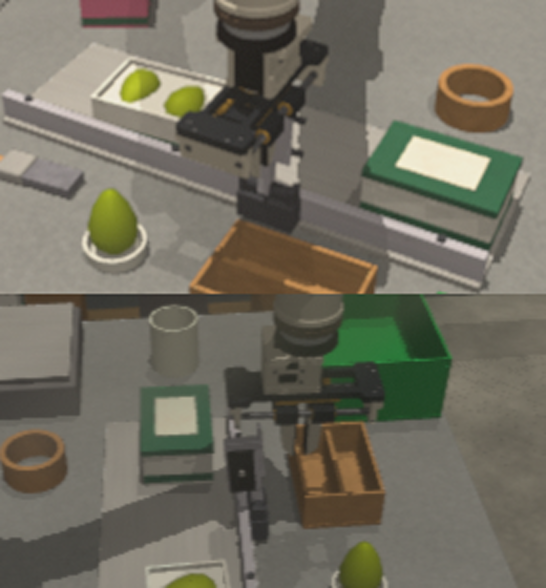

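The fingers stand behind the upright stop, at side crop (310,435) with the stop at (240,450), and are clear of it. Now I push it over.

Request:
apply_moves(deltas=[0.0,-0.015,0,0,0,0.0,-0.03,0,0,0,0.0,-0.045,0,0,0,0.0,-0.058,0,0,0,0.0,-0.07,0,0,0])

```text
time_s: 1.88
eef_pos: [0.606, 0.1861, 0.3071]
ee_rot: [-1.57, 0.02, -0.024]
contact_force: [1.8, -0.2, -0.1]
gripper_width: 0.0003
```

Request:
apply_moves(deltas=[0.0,-0.012,0.008,0,0,0.0,-0.024,0.02,0,0,0.0,-0.036,0.033,0,0,0.0,-0.046,0.044,0,0,0.0,-0.05,0.048,0,0])

```text
time_s: 2.5
eef_pos: [0.5547, 0.1873, 0.2562]
ee_rot: [-1.572, 0.024, -0.019]
contact_force: [0.2, -1.4, -0.3]
gripper_width: 0.0008
```

Request:
apply_moves(deltas=[0.0,0,0.004,0,0,0.0,0,0.008,0,0,0.0,0,0.01,0,0,0.0,0,0.011,0,0,0.0,0,0.011,0,0])

```text
time_s: 3.12
eef_pos: [0.5562, 0.1874, 0.2467]
ee_rot: [-1.571, 0.022, -0.022]
contact_force: [0.9, 0.8, 0.1]
gripper_width: 0.0007
```

Request:
apply_moves(deltas=[0.0,0,0.001,0,0,0.0,0,0.002,0,0,0.0,0,0.003,0,0,0.0,0,0.003,0,0])

```text
time_s: 3.62
eef_pos: [0.5562, 0.1876, 0.2461]
ee_rot: [-1.571, 0.021, -0.023]
contact_force: [-6.0, -3.4, 18.4]
gripper_width: 0.0004
```

The stop reached its hard end with about 18 N down. I lift and go round to the robot side of the carton.

Request:
apply_moves(deltas=[0.0,0,-0.05,0,0,0.0,-0.03,-0.087,-0.05,0,0.0,-0.06,-0.087,-0.1,0,0.0,-0.09,-0.087,-0.155,0,0.0,-0.124,-0.087,-0.208,0])

```text
time_s: 4.25
eef_pos: [0.4265, -0.0171, 0.3311]
ee_rot: [-1.571, 0.021, -0.023]
contact_force: [0.5, -0.6, 0.5]
gripper_width: 0.0004
```

Run:
```python
from h import *
s=robot.get_state(); print(s['time_s'],W2L(s['eef_pos']),s['ee_rot'],s['contact_force'],s['gripper_width'])
c=snap('scene','s2'); d=snap('side','d2')
cv2.imwrite('pics/c2.png',cv2.resize(np.vstack([c['color'][190:330,220:480],d['color'][170:310,220:480]]),None,fx=2.1,fy=2.1,interpolation=cv2.INTER_CUBIC)[:,:,::-1])
```

```text
4.25 [-0.16497435 -0.06475709  0.33113751] [-1.57118772  0.02093901 -0.0234439 ] [ 0.46937625 -0.59729443  0.4696986 ] 0.00039983598624536003
```

View pics/c2.png

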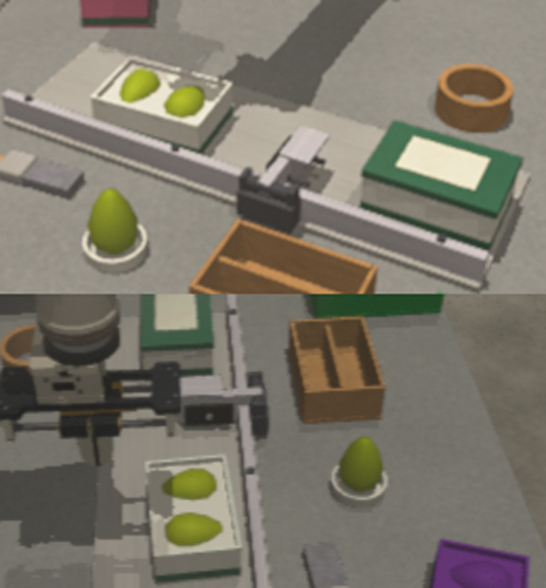

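The stop lies flat across the lane (scene crop (300,150)), and the carton is untouched. I descend beside the carton, then push it towards the fence.

Request:
apply_moves(deltas=[0.0,0,0.06,-0.002,0,0.0,0,0.11,-0.002,0,0.0,0,0.123,-0.002,0,0.0,0.01,0.123,-0.002,0,0.0,0.018,0.123,-0.002,0])

```text
time_s: 4.97
eef_pos: [0.4476, -0.0176, 0.2094]
ee_rot: [-1.571, 0.019, -0.025]
contact_force: [-0.1, -0.3, 0.7]
gripper_width: 0.0005
```

Request:
apply_moves(deltas=[0.0,0.003,0,0,0,0.0,0.006,0,0,0,0.0,0.009,0,0,0,0.0,0.012,0,0,0,0.0,0.014,0,0,0])

```text
time_s: 5.6
eef_pos: [0.4571, -0.0182, 0.2073]
ee_rot: [-1.572, 0.026, -0.017]
contact_force: [-7.5, 0.7, 7.7]
gripper_width: 0.0002
```

Request:
apply_moves(deltas=[0.0,0.002,0,0,0,0.0,0.004,0,0,0,0.0,0.006,0,0,0])

```text
time_s: 5.98
eef_pos: [0.463, -0.0183, 0.2073]
ee_rot: [-1.571, 0.026, -0.017]
contact_force: [-7.8, 0.1, 6.9]
gripper_width: 0.0005
```

Request:
apply_moves(deltas=[0.0,0.001,-0.001,0,0,0.0,0.003,-0.001,0,0,0.0,0.005,-0.001,0,0])

```text
time_s: 6.35
eef_pos: [0.47, -0.0185, 0.2085]
ee_rot: [-1.571, 0.023, -0.021]
contact_force: [-5.5, 2.9, -0.8]
gripper_width: 0.0004
```

Request:
apply_moves(deltas=[0.0,0.001,0,0,0,0.0,0.002,0,0,0,0.0,0.003,0,0,0])

```text
time_s: 6.72
eef_pos: [0.4711, -0.0181, 0.2083]
ee_rot: [-1.571, 0.026, -0.016]
contact_force: [-12.7, 2.6, 10.4]
gripper_width: 0.0005
```

Request:
apply_moves(deltas=[0.0,0.0005,-0.001,0,0,0.0,0.001,-0.001,0,0])

```text
time_s: 6.98
eef_pos: [0.4725, -0.0173, 0.209]
ee_rot: [-1.57, 0.024, -0.017]
contact_force: [-8.4, 4.7, -0.0]
gripper_width: 0.0005
```

Request:
apply_moves(deltas=[0.0,0.001,0,0,0,0.0,0.0015,0,0,0])

```text
time_s: 7.22
eef_pos: [0.4733, -0.017, 0.2086]
ee_rot: [-1.569, 0.026, -0.015]
contact_force: [-9.5, 6.3, 1.1]
gripper_width: 0.0007
```

Run:
```python
from h import *
d=snap('side','d3'); c=snap('scene','s3')
cv2.imwrite('pics/c3.png',np.vstack([cv2.resize(c['color'][200:290,220:380],None,fx=3,fy=3,interpolation=cv2.INTER_CUBIC),cv2.resize(d['color'][220:325,220:380],None,fx=3,fy=3,interpolation=cv2.INTER_CUBIC)])[:,:,::-1])
```

```text
(no output)
```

View pics/c3.png

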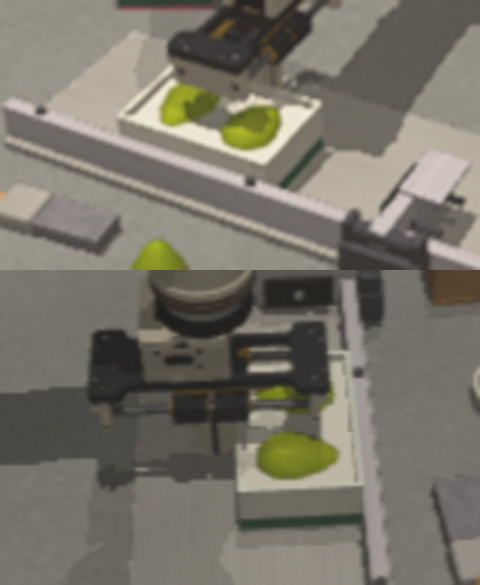

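Run:
```python
from h import *
d=load('d3'); c=load('s3')
f=lambda u,v:(u/3+220,(v-270)/3+220)
for n,p in dict(far=(350,352),near=(362,487),nl=(238,490)).items(): print(n,(W2L(onz(d,*f(*p),.065))*1e3).round(1))
for v in (520,580): print('fence top inner',[(W2L(onz(d,*f(u,v),.046))*1e3).round(1) for u in (363,366)])
g=lambda u,v:(u/3+220,v/3+200)
for n,p in dict(far=(322,103),near=(263,165),nl=(120,118)).items(): print(n,(W2L(onz(c,*g(*p),.065))*1e3).round(1))
```

```text
far [ 0.5  4.7 65. ]
near [  -1.  -144.3   65. ]
nl [ -99.2 -141.4   65. ]
fence top inner [array([  -1.4, -162.4,   46. ]), array([   1. , -162.6,   46. ])]
fence top inner [array([  -6. , -218.8,   46. ]), array([  -3.7, -218.9,   46. ])]
far [-102.5   11.8   65. ]
near [-2.1 10.5 65. ]
nl [  -1.4 -134.    65. ]
```

Side view: the carton's right rim corners, crop (350,352) and (362,487), work out to lane x ≈ 0 ±1 mm. It is flush and parallel to the fence, with its centre at y ≈ -68 mm. I go round behind it and open the fingers to 50 mm for a two-point push.

Request:
apply_moves(deltas=[0.0,-0.03,0,0,0,0.0,-0.032,0,-0.055,0,0.0,-0.032,0,-0.11,0,0.05,-0.032,0,-0.128,0,0.05,0.02,0,-0.128,0])

```text
time_s: 7.95
eef_pos: [0.4902, -0.1509, 0.2095]
ee_rot: [-1.573, 0.029, -0.025]
contact_force: [1.5, 0.1, 0.1]
gripper_width: 0.016
```

Request:
apply_moves(deltas=[0.05,0.044,0,0,0,0.05,0.044,0,0,0,0.05,0.044,0,0,0])

```text
time_s: 8.32
eef_pos: [0.5361, -0.1486, 0.2096]
ee_rot: [-1.571, 0.022, -0.022]
contact_force: [0.3, 0.8, -0.1]
gripper_width: 0.046
```

Run:
```python
from h import *
s=robot.get_state(); print(s['time_s'],W2L(s['eef_pos']),s['ee_rot'],s['contact_force'],s['gripper_width'])
Rm=R.from_rotvec(s['ee_rot']).as_matrix(); print('tool x yaw',np.arctan2(Rm[1,0],Rm[0,0]))
```

```text
8.325 [-0.05168254 -0.19308428  0.20959241] [-1.57080043  0.02195152 -0.02191773] [ 0.26183133  0.78150186 -0.09005641] 0.045964564389318646
tool x yaw -0.027927755858082753
```

Request:
apply_moves(deltas=[0.05,-0.002,0,0.015,0,0.05,-0.002,0,0.03,0,0.05,-0.002,0,0.036,0,0.05,-0.002,0,0.041,0,0.05,-0.002,0,0.046,0])

```text
time_s: 8.95
eef_pos: [0.5352, -0.1043, 0.2099]
ee_rot: [-1.574, 0.024, -0.022]
contact_force: [-2.1, -5.9, 3.3]
gripper_width: 0.0498
```

Request:
apply_moves(deltas=[0.05,0,0,0.006,0,0.05,0,0,0.012,0,0.05,0,0,0.018,0,0.05,0,0,0.024,0,0.05,0,0,0.03,0])

```text
time_s: 9.57
eef_pos: [0.5358, -0.0752, 0.2098]
ee_rot: [-1.574, 0.025, -0.023]
contact_force: [-2.8, -6.3, 3.6]
gripper_width: 0.0501
```

Request:
apply_moves(deltas=[0.05,0,0,0.006,0,0.05,0,0,0.012,0,0.05,0,0,0.018,0,0.05,0,0,0.024,0,0.05,0,0,0.03,0])

```text
time_s: 10.2
eef_pos: [0.5366, -0.0454, 0.2099]
ee_rot: [-1.575, 0.025, -0.023]
contact_force: [-2.9, -8.0, 5.3]
gripper_width: 0.0505
```

Request:
apply_moves(deltas=[0.05,0,-0.001,0.004,0,0.05,0,-0.001,0.008,0,0.05,0,-0.001,0.012,0,0.05,0,-0.001,0.015,0])

```text
time_s: 10.7
eef_pos: [0.5375, -0.0272, 0.2106]
ee_rot: [-1.571, 0.022, -0.021]
contact_force: [-1.8, -3.4, -0.6]
gripper_width: 0.0499
```

Run:
```python
from h import *
s=robot.get_state(); print(s['time_s'],W2L(s['eef_pos']),s['contact_force'])
d=snap('side','d4'); c=snap('scene','s4')
cv2.imwrite('pics/c4.png',np.vstack([cv2.resize(c['color'][200:290,250:410],None,fx=3.3,fy=3.3,interpolation=cv2.INTER_CUBIC),cv2.resize(d['color'][205:300,250:410],None,fx=3.3,fy=3.3,interpolation=cv2.INTER_CUBIC)])[:590,:,::-1])
```

```text
10.7 [-0.05374794 -0.07177536  0.21056926] [-1.7515996  -3.40844605 -0.56853107]
```

View pics/c4.png

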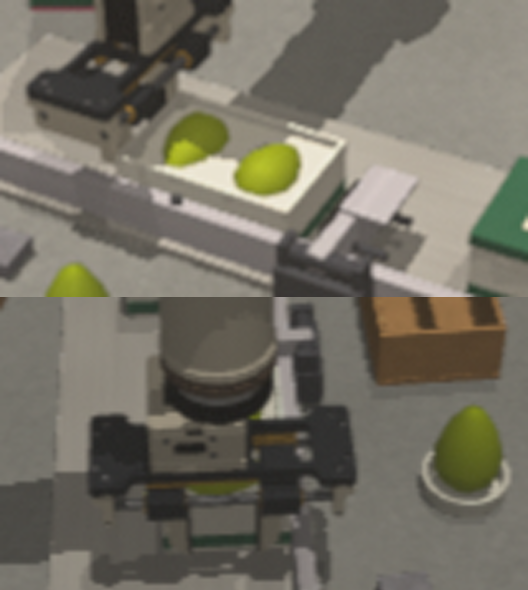

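Run:
```python
from h import *
c=load('d2'); g=cv2.cvtColor(c['color'],cv2.COLOR_RGB2GRAY)
for x in (-.055,-.03):
  print([(y,int(g[int(round(q[1])),int(round(q[0]))])) for y in range(80,132,3) for q in [proj(c,L2W(x,y/1e3,.054))]])
c=load('s2'); g=cv2.cvtColor(c['color'],cv2.COLOR_RGB2GRAY)
for x in (-.06,-.03):
  print([(y,int(g[int(round(q[1])),int(round(q[0]))])) for y in range(80,132,3) for q in [proj(c,L2W(x,y/1e3,.054))]])
c=load('d2');q=proj(c,L2W(-.04,.11,.054)).astype(int); d=c['color'][q[1]-20:q[1]+20,q[0]-26:q[0]+26]
c=load('s2');q=proj(c,L2W(-.04,.11,.054)).astype(int); e=c['color'][q[1]-20:q[1]+20,q[0]-26:q[0]+26]
cv2.imwrite('pics/c5.png',cv2.resize(np.hstack([d,e]),None,fx=7,fy=7,interpolation=cv2.INTER_NEAREST)[:,:,::-1]); print(q)
```

```text
[(80, 41), (83, 41), (86, 37), (89, 39), (92, 39), (95, 39), (98, 39), (101, 39), (104, 41), (107, 41), (110, 40), (113, 51), (116, 51), (119, 74), (122, 86), (125, 88), (128, 88), (131, 87)]
[(80, 42), (83, 38), (86, 38), (89, 41), (92, 38), (95, 39), (98, 39), (101, 39), (104, 39), (107, 39), (110, 39), (113, 46), (116, 60), (119, 84), (122, 84), (125, 87), (128, 82), (131, 82)]
[(80, 175), (83, 176), (86, 176), (89, 177), (92, 177), (95, 176), (98, 176), (101, 178), (104, 178), (107, 178), (110, 162), (113, 123), (116, 145), (119, 187), (122, 196), (125, 196), (128, 200), (131, 203)]
[(80, 178), (83, 177), (86, 177), (89, 177), (92, 177), (95, 177), (98, 177), (101, 177), (104, 176), (107, 176), (110, 176), (113, 150), (116, 98), (119, 165), (122, 190), (125, 197), (128, 198), (131, 181)]
[350 261]
```

View pics/c5.png

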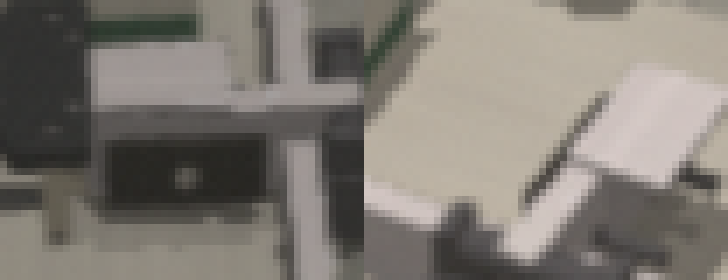

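Request:
apply_moves(deltas=[0.05,0,0,0.001,0,0.05,0,0,0.002,0,0.05,0,0,0.003,0])

```text
time_s: 11.18
eef_pos: [0.5376, -0.0246, 0.2106]
ee_rot: [-1.571, 0.022, -0.022]
contact_force: [-1.9, -3.0, -1.7]
gripper_width: 0.0501
```

The rubber's top edge shows at lane y ≈ 110–113 in both views, so about 20 mm remain. I advance most of it, then creep.

Request:
apply_moves(deltas=[0.05,0,0,0.002,0,0.05,0,0,0.005,0,0.05,0,0,0.008,0,0.05,0,0,0.01,0,0.05,0,0,0.012,0])

```text
time_s: 11.8
eef_pos: [0.538, -0.0122, 0.2107]
ee_rot: [-1.571, 0.022, -0.022]
contact_force: [-1.4, -3.1, -1.0]
gripper_width: 0.0501
```

Request:
apply_moves(deltas=[0.05,0,0,0.001,0,0.05,0,0,0.0015,0])

```text
time_s: 12.05
eef_pos: [0.5381, -0.011, 0.2108]
ee_rot: [-1.571, 0.022, -0.022]
contact_force: [-1.6, -3.4, -2.3]
gripper_width: 0.0502
```

Request:
apply_moves(deltas=[0.05,0,0,0.001,0,0.05,0,0,0.002,0,0.05,0,0,0.002,0])

```text
time_s: 12.42
eef_pos: [0.5382, -0.0088, 0.2108]
ee_rot: [-1.57, 0.022, -0.022]
contact_force: [-2.5, -3.4, -0.9]
gripper_width: 0.0502
```

Request:
apply_moves(deltas=[0.05,0,0,0.0006,0,0.05,0,0,0.0012,0,0.05,0,0,0.0012,0])

```text
time_s: 12.8
eef_pos: [0.5382, -0.0078, 0.2107]
ee_rot: [-1.571, 0.022, -0.022]
contact_force: [-1.0, -3.2, -1.7]
gripper_width: 0.0502
```

Request:
apply_moves(deltas=[0.05,0,0,0.0006,0,0.05,0,0,0.0012,0,0.05,0,0,0.0012,0])

```text
time_s: 13.18
eef_pos: [0.5382, -0.0065, 0.2107]
ee_rot: [-1.571, 0.022, -0.022]
contact_force: [-2.2, -3.0, -0.6]
gripper_width: 0.05
```

Request:
apply_moves(deltas=[0.05,0,0,0.0006,0,0.05,0,0,0.0012,0,0.05,0,0,0.0012,0])

```text
time_s: 13.55
eef_pos: [0.5382, -0.0054, 0.2107]
ee_rot: [-1.571, 0.022, -0.022]
contact_force: [-2.3, -3.4, -0.2]
gripper_width: 0.0501
```

Request:
apply_moves(deltas=[0.05,0,0,0.0006,0,0.05,0,0,0.0012,0,0.05,0,0,0.0012,0])

```text
time_s: 13.92
eef_pos: [0.5383, -0.0044, 0.2108]
ee_rot: [-1.571, 0.022, -0.022]
contact_force: [-1.5, -4.2, -0.8]
gripper_width: 0.05
```

Request:
apply_moves(deltas=[0.05,0,0,0.0006,0,0.05,0,0,0.0012,0,0.05,0,0,0.0012,0])

```text
time_s: 14.3
eef_pos: [0.5383, -0.0042, 0.2108]
ee_rot: [-1.572, 0.023, -0.022]
contact_force: [-2.2, -7.4, 0.0]
gripper_width: 0.05
```

Contact: the motion stalls and force rises at about 3.5 N/mm. Sliding drag is about 3.3 N, so I aim for about 13.5 N on the tool, which is about 10 N on the rubber.

Request:
apply_moves(deltas=[0.05,0,0,0.0005,0,0.05,0,0,0.001,0,0.05,0,0,0.001,0])

```text
time_s: 14.68
eef_pos: [0.5382, -0.0039, 0.2107]
ee_rot: [-1.573, 0.023, -0.022]
contact_force: [-2.0, -8.9, 0.4]
gripper_width: 0.0503
```

Request:
apply_moves(deltas=[0.05,0,0,0.0005,0,0.05,0,0,0.001,0,0.05,0,0,0.001,0])

```text
time_s: 15.05
eef_pos: [0.5382, -0.0037, 0.2107]
ee_rot: [-1.574, 0.024, -0.023]
contact_force: [-2.7, -11.8, 1.3]
gripper_width: 0.0499
```

Request:
apply_moves(deltas=[0.05,0,0,0.0004,0,0.05,0,0,0.0007,0,0.05,0,0,0.0007,0])

```text
time_s: 15.42
eef_pos: [0.5382, -0.0036, 0.2108]
ee_rot: [-1.575, 0.024, -0.023]
contact_force: [-2.8, -13.0, 2.0]
gripper_width: 0.0498
```

Request:
apply_moves(deltas=[0.05,0,0,0.0002,0,0.05,0,0,0.0002,0,0.05,0,0,0.0002,0,0.05,0,0,0.0002,0,0.05,0,0,0.0002,0])

```text
time_s: 16.05
eef_pos: [0.5382, -0.0036, 0.2107]
ee_rot: [-1.575, 0.025, -0.023]
contact_force: [-3.2, -13.5, 1.3]
gripper_width: 0.0502
```

Request:
apply_moves(deltas=[0.05,0,0,0,0,0.05,0,0,0,0,0.05,0,0,0,0,0.05,0,0,0,0,0.05,0,0,0,0])

```text
time_s: 16.68
eef_pos: [0.5382, -0.0036, 0.2108]
ee_rot: [-1.575, 0.025, -0.023]
contact_force: [-1.9, -12.8, 2.5]
gripper_width: 0.0499
```

Run:
```python
from h import *
s=robot.get_state(); print(s['time_s'],W2L(s['eef_pos']),s['contact_force'],s['ee_rot'])
d=snap('side','d6'); c=snap('scene','s6')
cv2.imwrite('pics/c6.png',np.vstack([cv2.resize(c['color'][200:290,250:410],None,fx=3.3,fy=3.3,interpolation=cv2.INTER_CUBIC),cv2.resize(d['color'][190:285,250:410],None,fx=3.3,fy=3.3,interpolation=cv2.INTER_CUBIC)])[:590,:,::-1])
```

```text
16.675 [-0.05363188 -0.04809583  0.21076091] [ -1.88310192 -12.83404006   2.47677745] [-1.57527976  0.02453795 -0.02286728]
```

View pics/c6.png

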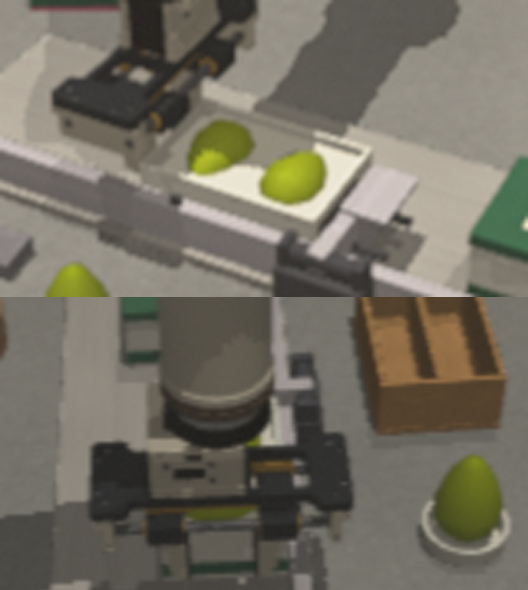

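The carton's front face is against the stop at scene crop (345,190), and it looks flush with the fence. I back off and check.

Request:
apply_moves(deltas=[0.05,0,0,-0.003,0,0.05,0,0,-0.015,0,0.05,0,0,-0.06,0,0.05,0,-0.06,-0.1,0,0.05,-0.04,-0.12,-0.16,0])

```text
time_s: 17.4
eef_pos: [0.5123, -0.1341, 0.3063]
ee_rot: [-1.569, 0.017, -0.025]
contact_force: [0.5, -1.5, 0.1]
gripper_width: 0.0498
```

Run:
```python
from h import *
s=robot.get_state(); print(s['time_s'],W2L(s['eef_pos']),s['contact_force'])
d=snap('side','d7'); c=snap('scene','s7'); w=snap('wrist','w7')
cv2.imwrite('pics/c7.png',np.hstack([cv2.resize(d['color'][185:275,270:370],None,fx=6,fy=6,interpolation=cv2.INTER_CUBIC),cv2.resize(w['color'][0:240,170:310],None,fx=1.4,fy=2.25,interpolation=cv2.INTER_CUBIC)])[:,:,::-1])
print(proj(w,L2W(-.05,.036,.065)),proj(d,L2W(0,.111,.065)),proj(d,L2W(0,-.039,.065)))
```

```text
17.4 [-0.07593732 -0.17929819  0.30625577] [ 0.49309317 -1.47638922  0.0571556 ]
[ 374.0164312  -220.76128319] [333.64541796 220.00822817] [337.7285483  259.64983125]
```

View pics/c7.png

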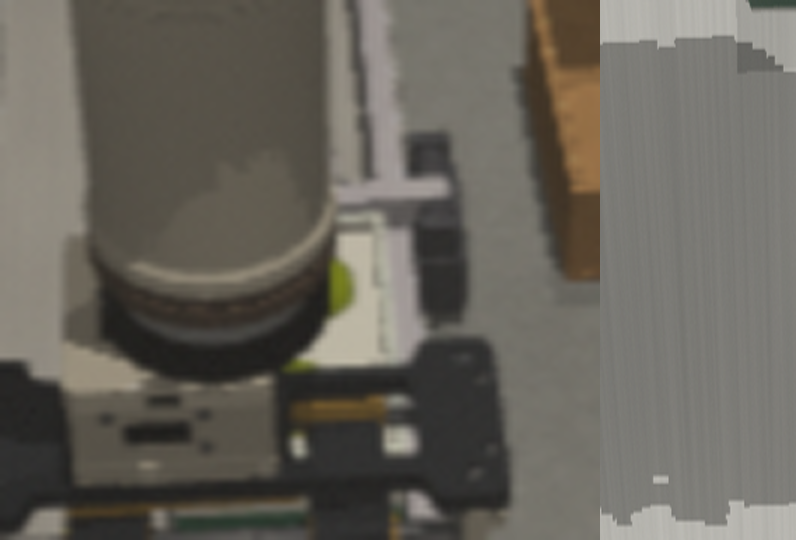

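The last view shows the rim's right edge at side pixels (333.8,220.3) to (335.8,243.3). For a flush carton I predict (333.6,220.0) to (336.0,243.3). I clear the arm and do one numeric edge check.

Request:
apply_moves(deltas=[0.05,0.0,-0.03,-0.05,0,0.05,-0.03,-0.06,-0.1,0,0.05,-0.07,-0.08,-0.15,0,0.05,-0.07,-0.08,-0.2,0,0.05,-0.07,-0.08,-0.2,0])

```text
time_s: 18.18
eef_pos: [0.4339, -0.3357, 0.3839]
ee_rot: [-1.572, 0.026, -0.028]
contact_force: [-0.8, 0.6, 0.1]
gripper_width: 0.05
```

Run:
```python
from h import *
s=robot.get_state(); print(s['time_s'],s['eef_pos'],s['contact_force'],np.abs(s['joint_vel']).max())
def prof(c,pts):
    g=cv2.GaussianBlur(cv2.cvtColor(c['color'],cv2.COLOR_RGB2GRAY),(0,0),.7).astype(np.float32)
    q=np.array([proj(c,L2W(*p)) for p in pts],np.float32)
    return cv2.remap(g,q[:,0].copy(),q[:,1].copy(),cv2.INTER_LINEAR).ravel().astype(int)
c=snap('scene','s8'); d=snap('side','d8')
xs=range(-12,9,2)
for nm,im in(('scene',c),('side',d)):
    print(nm,'x',list(xs))
    for y in (-.02,.0,.03,.06,.09,.1): print(y,prof(im,[(x/1e3,y,.065) for x in xs]))
    ys=range(99,124,2); print('lead y',list(ys))
    for x in (-.085,-.05,-.02): print(x,prof(im,[(x,y/1e3,.065) for y in ys]))
    ys=range(-50,-28,2); print('trail y',list(ys))
    for x in (-.085,-.05,-.02): print(x,prof(im,[(x,y/1e3,.065) for y in ys]))
def shift(a,b,boxes):
    for n,(u,v,r) in boxes.items():
        A=load(a)['color'][v-r:v+r,u-r:u+r]; B=b['color'][v-r-8:v+r+8,u-r-8:u+r+8]
        _,m,_,l=cv2.minMaxLoc(cv2.matchTemplate(B,A,cv2.TM_CCOEFF_NORMED)); print(n,round(m,2),l[0]-8,l[1]-8)
shift('scene0',c,dict(packed=(430,275,30),citron=(273,297,20),brush=(240,272,16),tape=(446,236,18),tray=(355,330,30),mug=(543,312,28),spray=(174,207,25),driver=(225,185,14)))
```

```text
18.175 [ 0.43386192 -0.33570349  0.38393873] [-0.78980093  0.56468593  0.13804586] 0.07338330188085228
scene x [-12, -10, -8, -6, -4, -2, 0, 2, 4, 6, 8]
-0.02 [227 226 219 206 188 168 147 137 131 129 128]
0.0 [214 220 215 205 183 159 143 133 129 129 131]
0.03 [229 226 221 205 186 164 147 136 132 131 131]
0.06 [225 227 220 208 186 163 146 135 130 130 130]
0.09 [195 206 216 200 183 160 139 131 127 127 128]
0.1 [227 226 219 204 184 159 139 132 127 126 126]
lead y [99, 101, 103, 105, 107, 109, 111, 113, 115, 117, 119, 121, 123]
-0.085 [222 221 221 223 225 222 208 185 153 136 137 155 173]
-0.05 [177 208 223 229 229 225 211 181 142 115 105 121 151]
-0.02 [201 214 224 228 229 226 214 184 147 112  88  84 106]
trail y [-50, -48, -46, -44, -42, -40, -38, -36, -34, -32, -30]
-0.085 [177 177 178 179 183 190 196 193 181 164 158]
-0.05 [176 176 176 177 181 189 198 199 191 174 168]
-0.02 [178 177 177 178 183 190 199 200 187 168 157]
side x [-12, -10, -8, -6, -4, -2, 0, 2, 4, 6, 8]
-0.02 [182 177 170 163 159 146 125  98  85  84  94]
0.0 [183 177 169 164 166 170 167 164 160 159 157]
0.03 [181 176 166 165 168 171 167 163 159 158 154]
0.06 [178 178 172 168 167 166 163 160 157 153 144]
0.09 [181 178 173 166 166 165 164 160 158 153 143]
0.1 [136 137 140 146 150 148 139 129 123 119 114]
lead y [99, 101, 103, 105, 107, 109, 111, 113, 115, 117, 119, 121, 123]
-0.085 [144 133 130 131 141 148 148 148 143 140 138 136 136]
-0.05 [133 122 119 122 127 132 130 118 106  98  94 100 108]
-0.02 [141 131 128 130 136 137 129 122 116 114 123 132 140]
trail y [-50, -48, -46, -44, -42, -40, -38, -36, -34, -32, -30]
-0.085 [107 107 107 109 114 131 150 166 178 182 184]
-0.05 [108 108 109 110 122 136 157 171 176 168 155]
-0.02 [106 106 106 110 119 137 155 171 179 184 184]
packed 1.0 0 0
citron 0.9 0 0
brush 0.95 0 0
tape 1.0 0 0
tray 1.0 0 0
mug 1.0 0 0
spray 0.97 0 0
driver 0.71 0 0
```

Run:
```python
from h import *
xs=np.arange(-14,8,.5)
for f,ys in(('s3',(-.12,-.1,-.06,-.03,-.01)),('s6',(-.02,.02,.05,.08,.1)),('s8',(-.02,.02,.05,.08,.1))):
    c=load(f); g=cv2.GaussianBlur(cv2.cvtColor(c['color'],cv2.COLOR_RGB2GRAY),(0,0),.7).astype(np.float32)
    o=[]
    for y in ys:
        q=np.array([proj(c,L2W(x/1e3,y,.065)) for x in xs],np.float32); p=cv2.remap(g,q[:,0].copy(),q[:,1].copy(),cv2.INTER_LINEAR).ravel()
        h=(p.max()+p[-6:].mean())/2; i=np.where(p>h)[0][-1]; o.append(xs[i])
    print(f,o)
```

```text
s3 [np.float64(-3.0), np.float64(-2.5), np.float64(-3.5), np.float64(-2.5), np.float64(-3.5)]
s6 [np.float64(0.0), np.float64(-3.5), np.float64(-4.0), np.float64(-2.5), np.float64(-3.5)]
s8 [np.float64(-3.5), np.float64(-3.5), np.float64(-4.0), np.float64(-3.0), np.float64(-3.5)]
```

The rim edge is within about 0.5 mm of where it was when held against the fence, and its yaw is about 0. I'm handing in.

```bash
python3 -c "
from bench import robot
print(robot.sign_off()); print(robot.get_state()['time_s'])"
```

```text
the job is handed in; nothing more can be done
None
the job is handed in; nothing more can be done
```

The job is handed in. I flipped the stop down, pushed the carton flat to the fence, slid it along the lane and pressed it on the rubber, then backed the arm clear. `sign_off` reports no verdict, so I only have my own checks.

- **Stop:** it was pushed down to its hard end with about 18 N, and later pictures show it still down.
- **Press:** the tool pushed with about 13 N for about 1.25 s. Sliding drag was about 3.3 N, so I estimate about 10 N on the rubber. I could not measure that force directly.
- **Carton position:** the final views put its centre at lane y of about 36 mm, with its front on the rubber at about 111 mm. Its rim was within about 0.5 mm of where it sat when held against the fence, and its yaw was about 0.
- **Bystanders:** image matching in the scene view showed no shift for any of the eight. The match for the screwdriver was weak (0.71), because the arm had partly hidden it in the first picture.
- **Disagreements:** the scene camera reads about 3 mm off the side camera at the fence. It read the same when the carton was pressed on the fence, so I took it as calibration error.
- **Time and force:** the robot clock was at about 18 s of the 72 s allowed. The highest force I read while pushing the carton was about 16 N.

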